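# Clear the pile into the counter trays

## Robot

A 6-joint arm with a two-finger parallel gripper is mounted at the origin on the work surface; the furniture and walls round the work are solid. World frame = base frame: x ahead of the robot, y to its left, z up, the work surface at z = 0. Lengths are in m, angles in degrees, forces in N, time in s.
With the tool pointing down it reaches from about 0.4 to 0.825 m from the base axis. Payload 7 kg.
Tool frame: the origin (TCP) lies at the very end of the fingers, on their centre line; the grasp point (between the pads) lies 19 mm behind it; z points along the fingers, y is the line along which they close (so a half turn about z gives the same grasp; the last joint's range is limited). The gripper opens to 88 mm and grips with 3 to 60 N. Pads are 19 mm wide; open, the fingers measure 130 mm over their backs; the gripper's body (78 mm by 193 mm) begins 47 mm behind the grasp point.
Start: joints at [90.361, 20.546, 0.682, 0, -70.136, -16.507], TCP at [0.188, 0.648, 0.227] pointing down, gripper open.
Joint ranges: [-176.03, 176.03], [-82.01, 121.73], [-58.28, 71.71], [-173.87, 95.51], [-174.79, -0.11], [-173.66, 173.66]. Speed limits (degrees/s): [136.94, 136.94, 172.46, 180, 180, 180].

## Interface

Orientations are given as [roll, pitch, yaw] about the fixed x, y, z axes, in that order (R = Rz(yaw) Ry(pitch) Rx(roll)).
In Python, from plant import get_state, imaging, r, finder gives the robot as it stands.
- The arm moves only by the shell command python3 -m handwheel 'ROWS' [FORCE]. ROWS is JSON, a list of rows, each a list of 5 numbers: the closure, from 0 (fully open) to 1 (shut), then the shift along the world's x, y, z in cm, then the turn about the world's z in degrees. A call has 1 to 8 rows; each row is the pose to reach, as a shift and turn from the pose commanded when the call began; what a row does not reach only later rows make up. A row lasts 1/8 s, in which the tool goes at most 62.5 mm and 10.7 degrees, less where a joint would pass 70% of its speed; a pose out of reach is approached as far as the arm can. A call with a gripper value outside its range is refused whole. The fingers move at their own pace and stop on an object; FORCE is the grip in N (left out, the last holds). Time passes only in rows, so rows that repeat a pose let the fingers close. It gives the time, the measured TCP pose, the force, the opening and the grip force at its end, in the units of the state.
- get_state(): the state, without advancing time (a new reading comes with each control period).
- imaging.capture(name): name is "scene" or "top" or "wrist"; returns (picture, depth): 400x640x3 uint8, red, green, blue; 400x640 float32, m along the optical axis (not along the pixel's ray), 0 where there is no reading.
- imaging.get_calibration(name): a dict with "fx", "fy", "cx", "cy" (pixels), "dist" ([k1, k2, p1, p2, k3] as OpenCV has them; the pictures are not rectified), "rvec" (rotation vector, rad) and "tvec" (3), from world to camera coordinates, as OpenCV has them; the wrist camera has in their place "hand_eye" (4x4, takes a point from camera to tool coordinates, whose origin is the TCP and whose axes are the flange's). Camera axes: x right, y down, z forward; pixel columns grow to the right and rows downward; lengths in m; the calibration is good to about 2 mm. A picture is of the moment at which its call begins: read the wrist's pose just before it. get_calibration takes no time and is no camera call.
- r.close_job(): hands the job in; it is judged then, once.
Trained networks look in the newest picture that a camera, given by its name, has taken for a name from the list of things; names that differ only in an ending like _2 or _b are one class to them, and where a whole thing is asked for, a point or a joint stands for the part that bears it (a point fixed in the world has none). Each returns a list of dicts, best first, with "p" (0 to 1); they miss things now and then, are a little off and sometimes report something else, mostly with a low value. They report only what shows in the picture. A call takes as long as a camera call. They do not tell look-alikes from the thing itself.
- finder.cut_out(camera, query): "region" (400x640 bool, what is visible of it) and "pixel" ([column, row] in pixels, amid what is visible of it).
The state is a dict: "time_s": time; "joints": joint angles; "qd": joint speeds; "joint_torque": joint torques, N m; "tcp_pos": TCP position; "eef_rot": TCP orientation; "contact_force": force on the tool from outside, world axes, zero at the start; "moment": the same for the moment, N m; "gripper_width": finger opening in m; "gripper_force": force on a finger pad.
Only numpy, scipy, OpenCV 4.12 (cv2) and the standard library are available. Lean on these libraries where they do the work, as an engineer would, in place of code of your own. Each camera call takes 0.05 s, during which the arm holds its last target. There are 200 camera calls.

## Task

Somebody has piled the chalk, the foil cutter, the label roll and the slate wiper on top of one another: take the pile apart from the top down, one thing at a time, and set each straight into its own tray, without ever putting it on the bare counter: chalk in the narrow blue-felted tray, foil cutter in the square red one, label roll in the round green one, wiper in the large oblong yellow one. Each must lie flat on the felt, inside the rim, the same way up as in the pile, the chalk and the wiper lengthways in their trays. Leave the wine glass and the standing cork where they are.

Things in the scene. Friction and masses are not known exactly. Their poses are not given: they have to be found in the camera images.
- chalk: White chalk stick, 13 (x) x 60 (y, its length) x 11 (z) mm, about 12 g, lying flat on top of the pile across the two arms of the foil cutter. Origin: centre of its underside. z points up.
- cutter: Black foil cutter, a flat U: 43 (x) x 48 (y) x 16 (z) mm, 30 g; two arms 9 mm thick (y) run along x at y = -24..-15 and +15..+24 mm, joined by a bar at x = +12..+22 mm; grasp it across the arms, along y. Second in the pile, flat on the label roll. Origin: centre of its underside.
- roll: White roll of labels, a plain cylinder 61 mm in diameter, 42 mm high, 140 g, its axis (z) upright. Third in the pile, on the wiper. Origin: centre of its underside.
- wiper: Felt slate wiper, a block of wood with dark red felt on top: 52 (x) x 84 (y, its length) x 26 (z) mm, 60 g. Bottom of the pile, on the counter, so its ends show under the label roll. Origin: centre of its underside.
- tray_chalk: Place of the chalk: the long narrow tray with blue felt, inside 33 (x) x 80 (y) mm. It is a fixed tray of brown wood, 5 mm from the counter to its felt floor, with a rim 5 mm thick whose top is 8.5 mm above the counter (3.5 mm above the felt). Origin: centre of its underside, on the counter; z up, y along its length.
- tray_cutter: Place of the foil cutter: the square tray with red felt, inside 64 x 64 mm. It is a fixed tray of brown wood, 5 mm from the counter to its felt floor, with a rim 5 mm thick whose top is 8.5 mm above the counter (3.5 mm above the felt). Origin: centre of its underside, on the counter; z up.
- tray_roll: Place of the label roll: the round tray with green felt, inside 81 mm in diameter. It is a fixed tray of brown wood, 5 mm from the counter to its felt floor, with a rim 5 mm thick whose top is 8.5 mm above the counter (3.5 mm above the felt). Origin: centre of its underside, on the counter; z up.
- tray_wiper: Place of the wiper: the large oblong tray with yellow felt, inside 72 (x) x 104 (y) mm. It is a fixed tray of brown wood, 5 mm from the counter to its felt floor, with a rim 5 mm thick whose top is 8.5 mm above the counter (3.5 mm above the felt). Origin: centre of its underside, on the counter; z up, y along its length.
- wine_glass: Bystander: stemmed tasting glass with red wine, 66 mm wide, 157 mm high, standing loose on the counter to the right of the trays. Origin: centre of its underside.
- cork: Bystander: upright cork with a red end, 24 mm in diameter, 44 mm high, standing loose on the counter. Origin: centre of its underside.
There are look-alikes about, which are no part of the job. There is more than one size of the roll; the one meant has the size given above.

How it is judged (in metres and radians):
On the way, in this order (a step that is already met when the one before it is completed fails the run):
1. the chalk lies flat in its own tray, let go (horizontal distance between chalk and tray_chalk below 0.015 m and z of chalk in the frame of tray_chalk between 0.003 and 0.0065 m and angle between chalk's own z axis and vertical below 0.03 rad and linear speed of chalk below 0.02 m/s and contact force between the fingers and chalk below 0.1 N and angle between the y axis of chalk and the y axis of tray_chalk, either way round below 0.4 rad), for 0.2 s.
2. the foil cutter lies flat in its own tray, let go (horizontal distance between cutter and tray_cutter below 0.015 m and z of cutter in the frame of tray_cutter between 0.003 and 0.0065 m and angle between cutter's own z axis and vertical below 0.03 rad and linear speed of cutter below 0.02 m/s and contact force between the fingers and cutter below 0.1 N), for 0.2 s.
3. the label roll lies flat in its own tray, let go (horizontal distance between roll and tray_roll below 0.015 m and z of roll in the frame of tray_roll between 0.003 and 0.0065 m and angle between roll's own z axis and vertical below 0.03 rad and linear speed of roll below 0.02 m/s and contact force between the fingers and roll below 0.1 N), for 0.2 s.
4. the wiper lies flat in its own tray, let go (horizontal distance between wiper and tray_wiper below 0.015 m and z of wiper in the frame of tray_wiper between 0.003 and 0.0065 m and angle between wiper's own z axis and vertical below 0.03 rad and linear speed of wiper below 0.02 m/s and contact force between the fingers and wiper below 0.1 N and angle between the y axis of wiper and the y axis of tray_wiper, either way round below 0.3 rad), for 0.2 s.
At the end, for the whole second after the job is handed in: Chalk, foil cutter, label roll and wiper each lie released and at rest in their own trays: centre within 15 mm of the tray's centre, flat on the felt (underside within 1.5 mm of it, tilt under 0.03 rad), the chalk within 0.4 rad and the wiper within 0.3 rad of the tray's length (all of step 1 and all of step 2 and all of step 3 and all of step 4); the robot touches nothing.
It fails at once if the chalk comes down on the bare counter (height (world z) of chalk below 0.003 m).
It fails at once if the foil cutter comes down on the bare counter (height (world z) of cutter below 0.003 m).
It fails at once if the label roll comes down on the bare counter (height (world z) of roll below 0.003 m).
It fails at once if the wine glass is knocked over or pushed more than 20 mm (distance of wine_glass from where it was at the start of the episode above 0.02 m or angle between wine_glass's own z axis and vertical above 0.3 rad).
It fails at once if the standing cork is knocked over or pushed more than 20 mm (distance of cork from where it was at the start of the episode above 0.02 m or angle between cork's own z axis and vertical above 0.3 rad).
It also fails if it takes over 122 s, if anything falls off the work surface, if the arm or the gripper's body presses on something with over 40 N, if the wrist force passes 120 N, or if a joint passes its speed limit or range.

## Working session

There is one attempt and no reset: what is moved stays moved. The work goes in short steps, Python scripts to look and compute and a shell command to move; the robot and the scene stay as the last step left them, time stands still between calls to the robot, and variables do not carry over. Pictures are saved under pics/ and viewed, at most 14 in all, crops included, and the job is handed in when it is done.

```bash
ls; mkdir -p pics; cat > h.py <<'E'
import numpy as np, cv2
from plant import get_state, imaging, r, finder
from scipy.spatial.transform import Rotation as R
def cap(name, save=None):
    s=get_state(); im,d=imaging.capture(name)
    if save: cv2.imwrite('pics/'+save, im[:,:,::-1])
    return s,im,d
def pts(name,s,d):
    """HxWx3 world points"""
    c=imaging.get_calibration(name); h,w=d.shape
    K=np.array([[c['fx'],0,c['cx']],[0,c['fy'],c['cy']],[0,0,1]])
    u,v=np.meshgrid(np.arange(w),np.arange(h))
    p=cv2.undistortPoints(np.stack([u,v],-1).reshape(-1,1,2).astype(float),K,np.array(c['dist'],float)).reshape(-1,2)
    P=np.c_[p,np.ones(len(p))]*d.reshape(-1,1)
    if 'hand_eye' in c:
        H=np.array(c['hand_eye']); P=P@H[:3,:3].T+H[:3,3]
        W=P@R.from_euler('xyz',s['eef_rot'],degrees=True).as_matrix().T+np.array(s['tcp_pos'])
    else:
        M=cv2.Rodrigues(np.array(c['rvec'],float))[0]; W=(P-np.array(c['tvec']).ravel())@M
    W=W.reshape(h,w,3); W[d<=0]=np.nan
    return W
def rect(P):
    """min-area rect of xy points (m): centre mm, sizes mm, yaw of long side deg"""
    q=P[:,:2]; (c,s,a)=cv2.minAreaRect((q*1000).astype(np.float32))
    if s[0]<s[1]: s=s[::-1]; a+=90
    return np.round(c,1),np.round(s,1),round((a+90)%180-90,1)
E
python3 - <<'E'
from h import *
print(get_state())
for n in ('top','scene'):
    s,im,d=cap(n,n+'0.png'); W=pts(n,s,d)
    print(n)
    for q in ['chalk','cutter','roll','wiper','tray_chalk','tray_cutter','tray_roll','tray_wiper','wine_glass','cork']:
        for o in finder.cut_out(n,q)[:4]:
            P=W[o['region']]; P=P[np.isfinite(P[:,0])]
            if len(P)>5: print(q,round(o['p'],2),np.round(o['pixel']),len(P),'med',np.round(np.median(P,0),3),'z',np.round(np.percentile(P[:,2],[5,95]),3),*rect(P))
E
```

```text
pics
{'time_s': 0.0, 'joints': array([ 9.03621649e+01,  2.05897756e+01,  6.35500959e-01, -1.80742980e-02,
       -7.01339016e+01, -1.65058416e+01]), 'qd': array([-0.08194207,  0.04844995, -0.05036259, -0.0528391 ,  0.05024619,
        0.07426429]), 'joint_torque': array([ 3.00504162e-04, -5.82720780e+01,  2.93054241e+01,  6.99713320e+00,
        6.78488650e-03, -1.61648632e-04]), 'tcp_pos': array([0.18759605, 0.64793163, 0.22566095]), 'eef_rot': array([ 1.79910630e+02, -8.76316576e-03, -1.61498250e+01]), 'contact_force': array([ 0.33600716, -0.09804397,  0.87495066]), 'moment': array([-0.00617988, -0.03597873,  0.03478754]), 'gripper_force': 0.0, 'gripper_width': 0.08736982390056279}
top
scene
chalk 0.58 [356. 192.] 67 med [ 0.522 -0.175  0.087] z [0.073 0.099] [941.9  42.3] [985.1  49.9] 27.5
chalk 0.39 [364. 201.] 108 med [ 0.508 -0.196  0.046] z [0.033 0.066] [ 510.6 -190. ] [52.2 27.9] -53.3
cutter 0.53 [360. 194.] 63 med [ 0.52  -0.191  0.08 ] z [0.072 0.087] [ 525.1 -180.4] [49.5 39.6] 57.7
roll 0.97 [407. 260.] 642 med [ 0.264 -0.495  0.046] z [0.007 0.057] [ 282.7 -486.7] [83
[... 463 characters left out ...]
 -0.197  0.046] z [0.029 0.069] [ 404.7 -262.7] [306.9  58.8] 34.4
tray_cutter 0.49 [294. 198.] 199 med [0.467 0.09  0.007] z [0.002 0.012] [475.4  93.5] [109.9  75.5] 30.8
tray_roll 0.75 [315. 211.] 154 med [ 0.468 -0.029  0.007] z [0.004 0.011] [468.7 -28.3] [103.4  57.1] 35.0
wine_glass 0.69 [406. 196.] 599 med [ 0.525 -0.358  0.108] z [-0.     0.153] [ 978.2 -168.4] [1025.7  101.1] 25.3
wine_glass 0.65 [293. 200.] 193 med [0.463 0.088 0.007] z [0.001 0.013] [467.7  92.2] [91.7 73.3] 34.0
wine_glass 0.53 [266. 196.] 83 med [0.433 0.209 0.006] z [-0.     0.011] [436.4 210.1] [62.3 51.8] 41.1
cork 0.62 [344. 219.] 73 med [ 0.395 -0.201  0.029] z [0.007 0.046] [ 396.6 -198.8] [24.5 20.1] 2.9
```

View pics/top0.png

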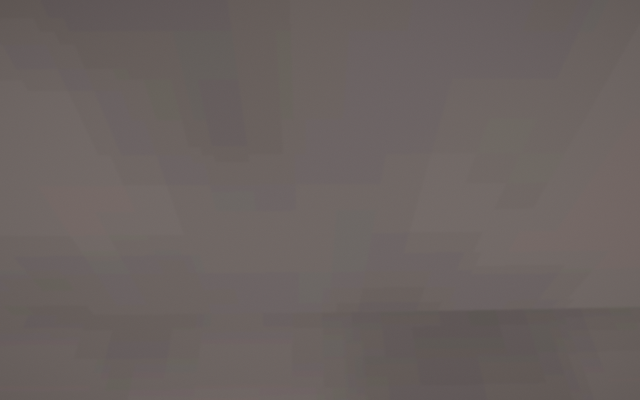

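View pics/scene0.png

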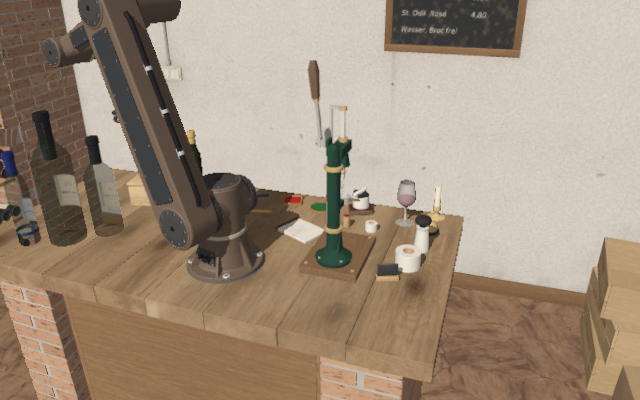

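The top camera shows only a blank surface, so it's useless. In the scene view the pile is at about (361,200), with the red tray at (293,199), the green at (319,207) and a yellow strip at (260,210). A tall green lever corkscrew stands at (335,250). I'll map the tall obstacles first, then move the wrist camera over.

```bash
python3 - <<'E'
from h import *
s,im,d=cap('scene'); W=pts('scene',s,d)
P=W.reshape(-1,3); P=P[np.isfinite(P[:,0])]
P=P[(P[:,2]>0.02)&(P[:,2]<0.7)&(P[:,0]>-0.1)&(P[:,0]<0.85)&(abs(P[:,1])<0.85)&(np.hypot(P[:,0],P[:,1])>0.2)]
g={}
for p in P: g.setdefault((int(p[0]//.05),int(p[1]//.05)),[]).append(p[2])
for i in range(-2,17): print('%5.2f'%(i*.05),' '.join('%3d'%(100*max(g[(i,j)])) if (i,j) in g and len(g[(i,j)])>1 else '  .' for j in range(-14,16)))
E
```

```text
-0.10   .   .   .   .   .   .   .   .   .   .   .   .   .   .   .   .   .   .   .   .   .   .  69  69  67  66  65  65   .   .
-0.05   .   .   .   .   .   .   .   .   .   .   .   .   .   .   .   .   .   .   .   .   .   .  17  69  69  67  65   .   .   .
 0.00   .   .   .   .   .   .   .   .   .   .   .   .   .   .   .   .   .   .  69  69   .   .   .   .  60  59  58   .   .   .
 0.05   .   .   .   .   .   .   .   4   4   3   .   .   .   .   .   .   .   .   .   .   .   .   .   .   .  58  58   .   .   .
 0.10   .   .   .   .   .   2   4  39  62  62   .   .   .   .   .   .   .   .   .   .   .   .   .   .   9   9   9   .   .   .
 0.15   .   .   .   .   6   5   4  39  59  51   .   .   .   .   .   .   .   .   .   .   .   .   .   .   .   .   9  31  33   .
 0.20   .   .   .   5   5   .   3  37  48  47   3   .   .   .   .   .   .   .   .   .   .   .   .   .   .   .   .   .   .   .
 0.25   .   .   .   6   5   5   3  19  47   3   3   .   .   .   .   .   .   .   .   .   .   .   .   .   .   .   .   .   .   .
 0.30   .   .   .   5   5   .   2   3   3   3   .   .   .   .   .   .   .   .   .   .   .   
[... 593 characters left out ...]
 .   .   .   .   .   .   .   .   .   .   .   .   .   .   .   .   .   .
 0.60   .   .   .   .   .  12   .   .   .   .   .   .   .   .   .   .   .   .   .   .   .   .   .   .   .   .   .   .   .   .
 0.65   .   .   .   .   .  11   .   .   .   .   .   .   .   .   .   .   .   .   .   .   .   .   .   .   .   .   .   .   .   .
 0.70   .   .   .   .   .   .   .   .   .   .   .   .   .   .   .   .   .   .   .   .   .   .   .   .   .   .   .   .   .   .
 0.75   .   .   .   .   .   .   .   .   .   .   .   .   .   .   .   .   .   .   .   .   .   .   .   .   .   .   .   .   .   .
 0.80   .   .   .   .   .   .   .   .   .   .   .   .   .   .   .   .   .   .   .   .   .   .   .   .   .   .   .   .   .   .
```

```bash
python3 -m handwheel '[[0,3,-5,2,0],[0,6,-10,4,0],[0,9,-15,6,0],[0,12,-20,8,0],[0,15,-25,10,0],[0,18,-30,12,0],[0,21,-36,12,0],[0,24,-42,12,0]]'; python3 - <<'E'
from h import *
s,im,d=cap('wrist','w1.png'); print(s['tcp_pos'],s['eef_rot'])
E
```

```text
time_s: 2.15
tcp_pos: [0.4241, 0.2348, 0.3472]
eef_rot: [-179.9, -0.0, -16.1]
contact_force: [1.1, 0.2, 0.3]
gripper_width: 0.0876
gripper_force: 0.0
[0.42414299 0.2347934  0.34722228] [-1.79918860e+02 -3.54338107e-02 -1.61139745e+01]
```

View wrist.

View pics/w1.png

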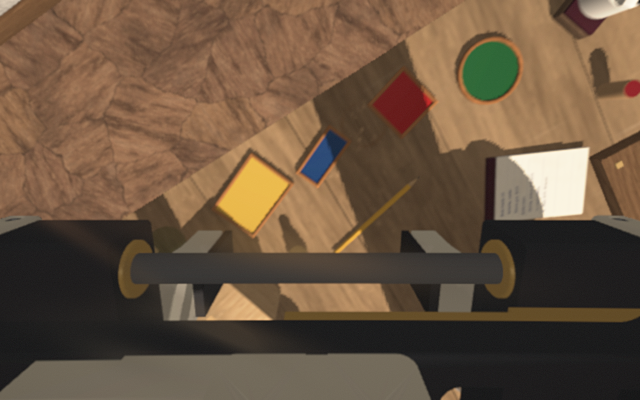

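```bash
cat > seg.py <<'E'
from h import *
def show(qs,save=None):
    s,im,d=cap('wrist',save); W=pts('wrist',s,d); print(np.round(s['tcp_pos'],4),np.round(s['eef_rot'],1))
    for q in qs:
        for o in finder.cut_out('wrist',q)[:3]:
            P=W[o['region']]; P=P[np.isfinite(P[:,0])]
            if len(P)>5: print(q,round(o['p'],2),np.round(o['pixel']),len(P),'med',np.round(np.median(P,0),3),'z',np.round(np.percentile(P[:,2],[5,95]),3),*rect(P))
    return s,im,d,W
E
python3 -c "
from seg import *
show(['tray_chalk','tray_cutter','tray_roll','tray_wiper','chalk','cutter','roll','wiper','cork'])"
```

```text
[0.4258 0.2295 0.3475] [ 1.80e+02 -1.00e-01 -1.63e+01]
tray_chalk 0.91 [319. 158.] 1614 med [0.427 0.226 0.005] z [0.003 0.009] [426.  227.3] [93.  44.6] -48.9
tray_cutter 0.71 [398. 108.] 2661 med [0.472 0.091 0.004] z [0.002 0.008] [470.8  89.8] [77.4 77.4] 30.9
tray_roll 0.6 [485.  69.] 3397 med [ 0.48  -0.037  0.004] z [0.003 0.008] [479.  -36.4] [89.  88.9] -17.7
tray_wiper 0.78 [250. 197.] 3646 med [0.398 0.352 0.005] z [0.003 0.008] [396.1 353.9] [119.6  85.4] -53.2
chalk 0.69 [620.   4.] 185 med [ 0.51  -0.161  0.078] z [0.07  0.081] [ 510.3 -162.4] [14.6 12.7] 52.8
cutter 0.53 [634.   5.] 74 med [ 0.506 -0.178  0.076] z [0.072 0.081] [ 506.7 -178.8] [8.9 6.6] 68.1
roll 0.56 [593.   9.] 795 med [ 0.516 -0.153  0.047] z [0.027 0.067] [ 510.3 -179.8] [84. 23.] 65.5
roll 0.19 [251. 198.] 3687 med [0.399 0.351 0.005] z [0.003 0.008] [396.2 353.8] [119.4  85.5] -53.2
wiper 0.7 [567.  22.] 1159 med [ 0.51  -0.147  0.023] z [0.003 0.026] [ 508.8 -160.3] [65.4 33.5] 38.2
cork 0.84 [614.  92.] 654 med [ 0.406 -0.186  0.035] z [0.006 0.044] [ 407.1 -194. ] [29.7 22.5] -36.2
```

All four trays are located: yellow at (250,197), blue at (319,158), red at (398,108) and green at (485,69). The pile is off the top right of the image. I'll go over it.

```bash
python3 -m handwheel '[[0,1,-5,0,0],[0,2,-10,0,0],[0,3,-15,0,0],[0,4,-20,0,0],[0,5,-25,0,0],[0,6,-30,0,0],[0,6,-36,0,0],[0,6,-40,0,0]]'; python3 -m handwheel '[[0,0,0,0,0],[0,0,0,0,0]]';  python3 -c "
from seg import *
s,im,d,W=show(['chalk','cutter','roll','wiper','cork','wine_glass','tray_roll'],'w2.png')
for a,b in [(.089,.11),(.06,.0805),(.022,.032)]:
    m=(W[...,2]>a)&(W[...,2]<b)&(np.hypot(W[...,0]-.515,W[...,1]+.175)<.08)
    m=cv2.morphologyEx(m.astype(np.uint8),cv2.MORPH_OPEN,np.ones((3,3)))>0
    print(a,m.sum(),*rect(W[m]))
"
```

```text
time_s: 3.7
tcp_pos: [0.4836, -0.1651, 0.3464]
eef_rot: [180.0, 0.0, -16.1]
contact_force: [0.7, 0.2, 0.1]
gripper_width: 0.0878
gripper_force: 0.0
time_s: 3.95
tcp_pos: [0.4837, -0.163, 0.3463]
eef_rot: [-180.0, 0.0, -16.1]
contact_force: [0.1, 0.3, -0.3]
gripper_width: 0.0875
gripper_force: 0.0
[ 0.4837 -0.163   0.3463] [-180.     0.   -16.1]
chalk 0.68 [318. 130.] 481 med [ 0.533 -0.175  0.09 ] z [0.079 0.098] [ 530.7 -174.5] [59.4 13.3] -26.1
chalk 0.5 [324. 122.] 577 med [ 0.532 -0.189  0.025] z [0.015 0.027] [ 529.8 -179.7] [85.9 54.5] -49.6
cutter 0.82 [329. 130.] 634 med [ 0.533 -0.179  0.083] z [0.078 0.084] [ 529.6 -179.5] [55.2 44.9] 51.5
cutter 0.75 [169. 212.] 2124 med [0.473 0.091 0.005] z [0.003 0.009] [511.2   9.3] [267.4  80. ] -64.2
roll 0.84 [327. 124.] 413 med [ 0.54  -0.181  0.067] z [0.053 0.069] [ 533.7 -177.8] [59.5 56.8] -75.9
roll 0.64 [400. 176.] 684 med [ 0.432 -0.278  0.028] z [0.005 0.029] [ 430.2 -278.8] [41.4 40.1] 34.0
roll 0.63 [551. 207.] 1092 med [ 0.32  -0.476  0.042] z [0.005 0.054] [ 386.9 -366.4] [349.2  45.8] 55.8
wiper 0.9 [323. 126.] 541 med [ 0.531 -0.187  0.025] z [0.018 0.027] [ 529.3 -177.8] [88.7 52.8] -51.2
wiper 0.46 [350. 204.] 294 med [ 0.408 -0.194  0.043] z [0.008 0.044] [ 404.2 -194.4] [23.5 22.5] 89.9
cork 0.71 [351. 207.] 308 med [ 0.408 -0.194  0.043] z [0.004 0.044] [ 395.7 -195.4] [39.5 25.9] 6.2
wine_glass 0.61 [316. 127.] 511 med [ 0.533 -0.176  0.089] z [0.078 0.098] [ 530.  -174.9] [62.3 16.1] -26.6
wine_glass 0.55 [464.  78.] 4623 med [ 0.545 -0.346  0.111] z [0.001 0.154] [ 543.9 -352.2] [64.9 64.5] 80.6
tray_roll 0.83 [242. 184.] 2584 med [ 0.479 -0.037  0.005] z [0.003 0.008] [478.9 -37.3] [90.7 89.4] 29.8
tray_roll 0.29 [328. 130.] 703 med [ 0.533 -0.18   0.083] z [0.069 0.084] [ 530.8 -177.9] [56.9 47.7] 54.4
0.089 247 [ 544.4 -181.2] [28.8 13.3] -26.1
0.06 618 [ 533.2 -178.1] [60.9 57.9] -71.8
0.022 488 [ 530.1 -178.3] [83.1 49.8] -50.1
```

View pics/w2.png

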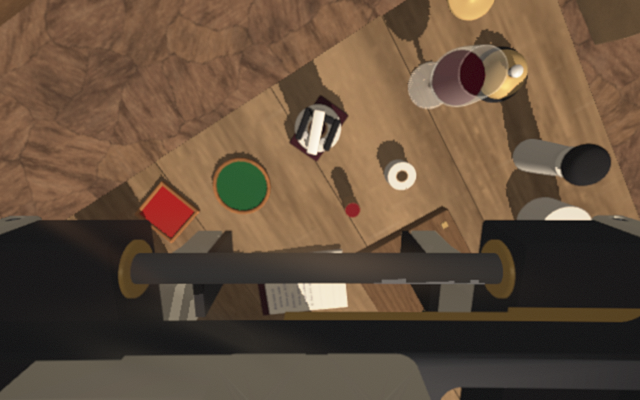

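The pile is at (320,130), with the chalk uppermost, light over the black cutter. The small roll at (400,176) and the other roll at the right edge are look-alikes. I'll check the camera geometry, then take a closer look.

```bash
python3 - <<'E'
from h import *
c=imaging.get_calibration('wrist'); H=np.array(c['hand_eye']); print(np.round(H,3),c['fx'],c['cx'],c['cy'])
K=np.array([[c['fx'],0,c['cx']],[0,c['fy'],c['cy']],[0,0,1]])
I=np.linalg.inv(H)
for t in [(0,0,0),(0,0,-.019),(0,.044,0),(0,0,.1),(0,0,.2),(.05,0,.1),(-.05,0,.1)]:
    print(t,np.round(cv2.projectPoints(np.array([t],float),cv2.Rodrigues(I[:3,:3])[0],I[:3,3],K,np.array(c['dist'],float))[0].ravel()))
E
```

```text
[[ 0.    -0.968 -0.25   0.068]
 [ 1.     0.    -0.001 -0.001]
 [ 0.001 -0.25   0.968 -0.157]
 [ 0.     0.     0.     1.   ]] 322.6464355061074 316.1971916802909 199.074004341539
(0, 0, 0) [318. 249.]
(0, 0, -0.019) [318. 265.]
(0, 0.044, 0) [402. 249.]
(0, 0, 0.1) [318. 200.]
(0, 0, 0.2) [317. 178.]
(0.05, 0, 0.1) [318. 139.]
(-0.05, 0, 0.1) [318. 256.]
```

```bash
python3 -m handwheel '[[0,-1,0.5,-4,-8],[0,-2,0.5,-8,-10],[0,-2,0.5,-12,-10],[0,-2,0.5,-15,-10],[0,-2,0.5,-15,-10],[0,-2,0.5,-15,-10],[0,-2,0.5,-15,-10]]'; python3 -c "
from seg import *
s,im,d,W=show(['chalk','cutter','roll','wiper'],'w3.png')
for a,b in [(.0895,.11),(.06,.076),(.022,.032)]:
    m=(W[...,2]>a)&(W[...,2]<b)&(np.hypot(W[...,0]-.53,W[...,1]+.177)<.07)
    m=cv2.morphologyEx(m.astype(np.uint8),cv2.MORPH_OPEN,np.ones((3,3)))>0
    print(a,m.sum(),*rect(W[m]),np.median(W[m][:,2]))
"
```

```text
time_s: 5.22
tcp_pos: [0.4646, -0.1584, 0.1981]
eef_rot: [-179.9, -0.1, -26.1]
contact_force: [-0.4, 0.1, -0.5]
gripper_width: 0.0879
gripper_force: 0.0
[ 0.4646 -0.1584  0.1981] [-1.799e+02 -1.000e-01 -2.610e+01]
chalk 0.65 [300. 114.] 1298 med [ 0.533 -0.176  0.089] z [0.079 0.098] [ 529.2 -173.5] [67.2 16.1] -25.2
cutter 0.88 [321. 112.] 1542 med [ 0.534 -0.18   0.083] z [0.078 0.084] [ 532.4 -177.9] [48.8 42.8] 51.0
roll 0.96 [631. 192.] 1057 med [ 0.305 -0.449  0.012] z [0.001 0.024] [ 305.2 -455.9] [59.  15.6] -29.4
roll 0.96 [436. 161.] 1666 med [ 0.432 -0.277  0.028] z [0.003 0.029] [ 427. -283.] [53.5 42.6] 54.2
roll 0.61 [318. 112.] 1142 med [ 0.534 -0.184  0.067] z [0.065 0.073] [ 537.7 -176.4] [68.5 64.7] 50.4
wiper 0.78 [314. 108.] 1084 med [ 0.53  -0.185  0.025] z [0.022 0.027] [ 529.3 -178.5] [90.6 52.1] -49.3
0.0895 587 [ 544.6 -181.5] [27.6 13.1] -28.1 0.09456886525884375
0.06 1029 [ 533.1 -177.9] [60.6 58.8] 5.3 0.06721904886316499
0.022 994 [ 530.1 -178.3] [82.6 49.7] -50.4 0.02510125750353498
```

View pics/w3.png

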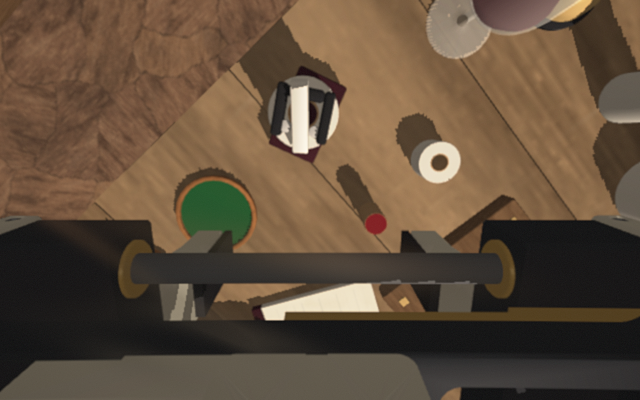

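In this view the chalk runs from (300,80) to (300,150), with the cutter's arms at (280,108) and (325,115). The chalk looks tilted in the depth data, so I'll zoom in and fit it.

```bash
python3 - <<'E'
from h import *
s,im,d=cap('wrist'); W=pts('wrist',s,d)
cv2.imwrite('pics/w3z.png',cv2.resize(im[55:175,235:385],None,fx=5,fy=5,interpolation=cv2.INTER_CUBIC)[:,:,::-1])
for v in range(72,156,4): print(v,' '.join('%3d'%(1000*W[v,u,2]) for u in range(266,344,3)))
a=np.radians(-26)
for v in range(80,152,6): print(v,np.round(W[v,300]*1000))
E
```

```text
72  -1  -2  -1  -2   0  -2  -1  -2   0  -1  23  24  25  24  24  24  24  24   0  -1  -1  -2  -2   0  -2  -1
76  -1  -2  -1  -1   0   0  -3   0  -2  67  66  66  65  67  66  67  67  25  26  25  22  -2  -1   0   0   0
80   0   0   0   0  -1  81  66  66  95  96  98  98  98  97  67  66  67  67  65  24  25  25  24  15  -1  -1
84  -2  -1  -1   0  83  83  83  80  98  98  98  96  97  97  66  67  66  67  67  66  66  25  24  25  25  25
88  -1  -1  -1  67  82  83  81  81  95  96  97  97  96  97  82  83  82  82  82  67  68  67  24  23  23  24Traceback (most recent call last):
  File "<stdin>", line 4, in <module>
  File "<stdin>", line 4, in <genexpr>
ValueError: cannot convert float NaN to integer
```

View pics/w3z.png

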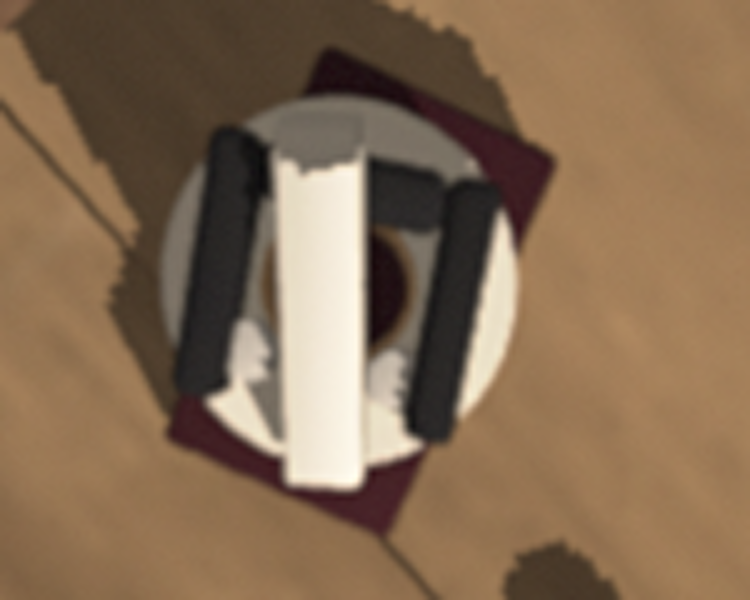

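The zoomed view shows the chalk leaning: its far end sits on the cutter's bar (crop (320,170)) and its near end sits low by the roll (crop (325,480)). The cutter's arms are on either side, pointing toward the camera. I'll measure the chalk's height profile and the cutter's pose.

```bash
python3 - <<'E'
from h import *
s,im,d=cap('wrist'); W=pts('wrist',s,d)
o=finder.cut_out('wrist','chalk')[0]
m=o['region']&(im.min(2)>60)&(W[...,2]>.0)&(np.arange(640)[None]>250)&(np.arange(640)[None]<350)
# strictly chalk columns
m&=(np.arange(640)[None]>292)&(np.arange(640)[None]<307)
P=W[m]*1000
c=np.array([530,-174.]);a=np.radians(-26.5);u=np.array([np.cos(a),np.sin(a)]);n=np.array([-u[1],u[0]])
t=(P[:,:2]-c)@u; l=(P[:,:2]-c)@n
for k in range(-35,36,5):
    q=(t>=k)&(t<k+5)
    if q.sum()>2: print(k,q.sum(),np.round(np.median(P[q,2]),1),'lat',np.round(np.percentile(l[q],[3,50,97]),1))
# cutter
dark=(im.max(2)<75)&(W[...,2]>.078)&(W[...,2]<.086)&(np.hypot(W[...,0]-.53,W[...,1]+.178)<.05)
Q=W[dark]; print('cutter',dark.sum(),*rect(Q),Q[:,2].mean())
E
```

```text
-30 61 78.5 lat [-5.4 -0.4  5.5]
-25 84 80.2 lat [-5.5 -0.1  5.5]
-20 84 82.2 lat [-5.6 -0.2  5.2]
-15 83 84.2 lat [-5.6 -0.7  5. ]
-10 84 85.6 lat [-5.7 -0.4  4.8]
-5 84 87.4 lat [-5.8 -0.5  4.7]
0 97 89.4 lat [-5.8 -1.   4.5]
5 98 91.5 lat [-5.9 -0.9  4.3]
10 93 93.5 lat [-6.  -0.6  4.1]
15 101 95.5 lat [-6.1 -1.5  3.9]
20 98 97.3 lat [-6.1 -1.2  3.7]
25 83 97.4 lat [-6.1 -1.   3.6]
cutter 1287 [ 532.6 -177.4] [47.9 42.8] 52.8 0.08273337447251933
```

```bash
python3 -m handwheel '[[0.4,4,-1.2,0,-2],[0.5,7.8,-2.4,-3,-2],[0.5,7.8,-2.4,-8,-2],[0.5,7.8,-2.4,-10,-2],[0.5,7.8,-2.4,-11.1,-2],[0.5,7.8,-2.4,-11.1,-2],[0.5,7.8,-2.4,-11.1,-2],[0.5,7.8,-2.4,-11.1,-2]]' 4; python3 -c "
from h import *
cap('wrist','w4.png');print(get_state()['tcp_pos'])"
```

```text
time_s: 6.62
tcp_pos: [0.5421, -0.1824, 0.0863]
eef_rot: [-180.0, -0.1, -28.1]
contact_force: [-1.2, 1.4, -0.1]
gripper_width: 0.044
gripper_force: 0.0
[ 0.54194609 -0.1823757   0.08619444]
```

Pose matches the plan, so I'll close and lift.

```bash
python3 -m handwheel '[[1,0,0,0,0],[1,0,0,0,0],[1,0,0,0,0],[1,0,0,0,0],[1,0,0,0.5,0],[1,0,0,2,0],[1,0,0,6,0],[1,0,0,10,0]]' 4; python3 -m handwheel '[[1,0,0,0,0],[1,-3,6,0,-10]]' 4
```

```text
time_s: 7.68
tcp_pos: [0.5416, -0.1826, 0.1877]
eef_rot: [180.0, -0.0, -28.1]
contact_force: [1.9, -0.2, -0.8]
gripper_width: 0.0133
gripper_force: 4.0
time_s: 7.92
tcp_pos: [0.5158, -0.1298, 0.1859]
eef_rot: [-180.0, -0.1, -38.1]
contact_force: [-0.4, 1.2, -1.3]
gripper_width: 0.0136
gripper_force: 4.0
```

```bash
python3 -m handwheel '[[1,-1.5,5.5,0,-5],[1,-3,11,0,-11],[1,-4.5,17,0,-11],[1,-6,23,0,-11],[1,-7.5,29,0,-11],[1,-8,34.6,0,-11],[1,-8,34.6,-6,-11],[1,-8,34.6,-12,-11]]'; python3 -m handwheel '[[1,0,0,0,0],[1,0,0,0,0]]'
```

```text
time_s: 8.93
tcp_pos: [0.4349, 0.2187, 0.065]
eef_rot: [-179.8, 0.0, -48.6]
contact_force: [0.9, 1.2, -0.9]
gripper_width: 0.0134
gripper_force: 4.0
time_s: 9.18
tcp_pos: [0.436, 0.218, 0.0674]
eef_rot: [-179.9, -0.0, -48.7]
contact_force: [1.1, 0.8, 0.6]
gripper_width: 0.0132
gripper_force: 4.0
```

```bash
python3 -m handwheel '[[1,0,-0.2,-2,0],[1,0,-0.2,-3.5,0],[1,0,-0.2,-4.2,0],[1,0,-0.2,-4.8,0],[1,0,-0.2,-5.3,0],[1,0,-0.2,-5.6,0],[1,0,-0.2,-5.6,0]]' 3; python3 -c "
from seg import *
s,im,d,W=show(['chalk'],'w5.png')"
```

```text
time_s: 10.05
tcp_pos: [0.435, 0.2153, 0.0096]
eef_rot: [180.0, -0.0, -48.7]
contact_force: [-0.1, -0.2, -0.6]
gripper_width: 0.0133
gripper_force: 3.0
[0.435  0.2153 0.0096] [180.   -0.  -48.7]
chalk 0.98 [319. 249.] 1516 med [0.436 0.215 0.018] z [0.014 0.02 ] [431.5 220.7] [62.8 13.5] -48.2
```

View pics/w5.png

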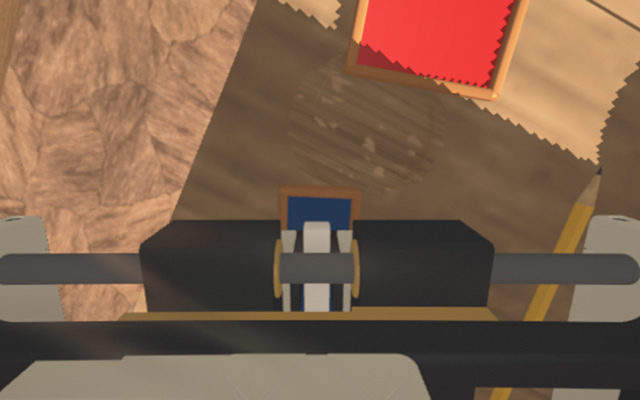

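The chalk sits over the blue tray, around (318,250), nearly flat but about 8 mm toward one end. I'll slide it back and release.

```bash
python3 -m handwheel '[[1,-0.3,0.3,0,0],[1,-0.5,0.6,0,0],[1,-0.5,0.6,0,0],[0.8,-0.5,0.6,0,0],[0.75,-0.5,0.6,0,0],[0.75,-0.5,0.6,0,0],[0.75,-0.5,0.6,0.5,0],[0.75,-0.5,0.6,2,0]]' ; python3 -m handwheel '[[0.5,0,0,3,0],[0.2,-1.5,1.5,8,0],[0,-3,3,12,0],[0,-4,4,14,0],[0,-4,4,14,0]]'; python3 -c "
from seg import *
s,im,d,W=show(['chalk','tray_chalk','tray_cutter'],'w6.png')"
```

```text
time_s: 11.15
tcp_pos: [0.4296, 0.2209, 0.0295]
eef_rot: [179.9, -0.0, -48.7]
contact_force: [-0.0, 0.4, 0.0]
gripper_width: 0.0221
gripper_force: 0.0
time_s: 11.78
tcp_pos: [0.3901, 0.2626, 0.1717]
eef_rot: [-179.8, 0.1, -48.7]
contact_force: [0.3, -0.7, -0.7]
gripper_width: 0.0664
gripper_force: 0.0
[0.3901 0.2626 0.1717] [-1.798e+02  1.000e-01 -4.870e+01]
chalk 0.82 [316. 142.] 921 med [0.421 0.233 0.015] z [0.013 0.016] [420.6 233.8] [60.2 15. ] -48.3
tray_chalk 0.71 [323. 121.] 3186 med [0.432 0.219 0.005] z [0.003 0.008] [427.8 226.1] [92.1 45. ] -51.3
tray_cutter 0.72 [376.  15.] 2340 med [0.454 0.113 0.005] z [0.003 0.008] [458.4 113.2] [73.8 28. ] 32.5
```

View pics/w6.png

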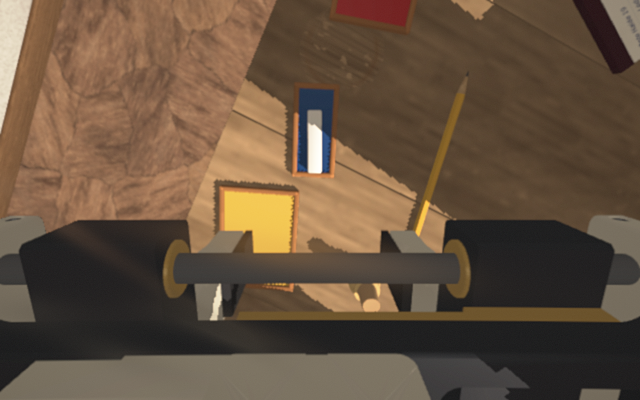

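The chalk (315,140) lies in the blue tray but against its near end (172). I'll check whether it's truly flat and not resting on the rim.

```bash
cat > flat.py <<'E'
from h import *
def flat(q,hi,lo,ang,n=4,c0=None):
    Z=[]
    for i in range(n):
        s,im,d=cap('wrist'); W=pts('wrist',s,d)
        if i==0:
            o=finder.cut_out('wrist',q)[0]; m=cv2.erode(o['region'].astype(np.uint8),np.ones((3,3)))>0
        P=W[m&(W[...,2]>lo)&(W[...,2]<hi)]; Z.append(P)
    P=np.vstack(Z); c=np.median(P,0) ; u=np.array([np.cos(np.radians(ang)),np.sin(np.radians(ang))]); nn=np.array([-u[1],u[0]])
    A=np.c_[(P[:,:2]-c[:2])@u,(P[:,:2]-c[:2])@nn,np.ones(len(P))]
    k=np.linalg.lstsq(A,P[:,2],rcond=None)[0]; print(q,'slopes along/across',k[:2].round(4),'z',k[2].round(4),'span',A[:,0].min().round(3),A[:,0].max().round(3),*rect(P))
E
python3 -c "
from flat import *
flat('chalk',.025,.009,-48.5); flat('tray_chalk',.012,.001,-48.5,2)"
```

```text
chalk slopes along/across [-0.004  -0.0032] z 0.0151 span -0.03 0.029 [421.1 233.6] [58.7 11.2] -48.8
tray_chalk slopes along/across [-0.005   0.0047] z 0.0053 span -0.054 0.034 [427.1 226.3] [88.4 41. ] -51.2
```

The chalk is flat and about 9 mm from the tray centre, which is good. Next is the cutter.

```bash
python3 -m handwheel '[[0,1,-5,2,5],[0,2,-11,4,11.5],[0,3,-17,4,11.5],[0,4,-23,4,11.5],[0,5,-29,4,11.5],[0,6,-35,4,11.5],[0,7,-40,4,11.5],[0,7.5,-42,3,11.5]]'; python3 -m handwheel '[[0,0,0,0,0],[0,0,0,0,0]]'; python3 -c "
from flat import *
s,im,d=cap('wrist','w7.png'); W=pts('wrist',s,d); print(s['tcp_pos'],s['eef_rot'])
dark=(im.max(2)<75)&(W[...,2]>.078)&(W[...,2]<.087)&(np.hypot(W[...,0]-.53,W[...,1]+.178)<.05)
Q=W[dark]; print('cutter',dark.sum(),*rect(Q),Q[:,2].mean())
m=(W[...,2]>.062)&(W[...,2]<.072)&(np.hypot(W[...,0]-.53,W[...,1]+.178)<.05)
print('roll',*rect(W[m]))
m=(W[...,2]>.02)&(W[...,2]<.03)&(np.hypot(W[...,0]-.53,W[...,1]+.178)<.055)
print('wiper',*rect(W[m]))
flat('cutter',.09,.076,-37)
"
```

```text
time_s: 13.38
tcp_pos: [0.4655, -0.1613, 0.1999]
eef_rot: [-180.0, -0.1, -37.4]
contact_force: [-0.3, -0.6, -0.3]
gripper_width: 0.0877
gripper_force: 0.0
time_s: 13.62
tcp_pos: [0.4648, -0.1584, 0.1997]
eef_rot: [180.0, 0.0, -37.2]
contact_force: [0.5, 0.4, -0.0]
gripper_width: 0.0877
gripper_force: 0.0
[ 0.46483171 -0.15841149  0.19965856] [ 1.79992202e+02  9.70794423e-03 -3.72444663e+01]
cutter 1469 [ 532.8 -177.4] [47.5 43.3] 52.8 0.08277703161519362
roll [ 532.6 -178.3] [60.6 59.9] 2.1
wiper [ 530.  -178.2] [82.7 49.8] -50.5
cutter slopes along/across [ 0.0382 -0.0051] z 0.0825 span -0.026 0.014 [ 533.1 -177.8] [46.4 40.9] 52.8
```

```bash
python3 -m handwheel '[[0,3.5,-1,-2,0],[0,6.8,-1.9,-6,0],[0,6.8,-1.9,-9,0],[0,6.8,-1.9,-11.5,0],[0,6.8,-1.9,-12.6,0],[0,6.8,-1.9,-12.6,0],[0,6.8,-1.9,-12.6,0],[0,6.8,-1.9,-12.6,0]]' 8
```

```text
time_s: 14.92
tcp_pos: [0.5336, -0.1777, 0.0748]
eef_rot: [-179.9, -0.1, -37.2]
contact_force: [0.1, 0.5, -1.0]
gripper_width: 0.0877
gripper_force: 0.0
```

```bash
python3 -m handwheel '[[1,0,0,0,0],[1,0,0,0,0],[1,0,0,0,0],[1,0,0,0,0],[1,0,0,0.5,0],[1,0,0,2,0],[1,0,0,6,0],[1,0,0,10,0]]' 8
```

```text
time_s: 15.92
tcp_pos: [0.5329, -0.1778, 0.1757]
eef_rot: [180.0, -0.0, -37.2]
contact_force: [1.5, 0.5, 0.6]
gripper_width: 0.0478
gripper_force: 8.0
```

```bash
python3 -m handwheel '[[1,-1,5,0,-10],[1,-2,11,0,-20],[1,-3,16,0,-22],[1,-5,22,0,-22],[1,-6.2,26.8,0,-22],[1,-6.2,26.8,-6,-22],[1,-6.2,26.8,-12,-22],[1,-6.2,26.8,-12,-22]]'; python3 -m handwheel '[[1,0,0,0,0],[1,0,0,0,0]]'
```

```text
time_s: 16.92
tcp_pos: [0.4683, 0.089, 0.0513]
eef_rot: [179.6, -0.0, -59.2]
contact_force: [-0.1, -1.1, -0.0]
gripper_width: 0.0475
gripper_force: 8.0
time_s: 17.18
tcp_pos: [0.4727, 0.0911, 0.0562]
eef_rot: [-179.7, -0.0, -59.2]
contact_force: [0.5, 0.3, -0.0]
gripper_width: 0.0479
gripper_force: 8.0
```

```bash
python3 -m handwheel '[[1,-0.1,-0.1,-2,0],[1,-0.1,-0.1,-3.5,0],[1,-0.1,-0.1,-4.2,0],[1,-0.1,-0.1,-4.4,0],[1,-0.1,-0.1,-4.4,0],[1,-0.1,-0.1,-4.4,0]]'
```

```text
time_s: 17.92
tcp_pos: [0.4708, 0.0896, 0.011]
eef_rot: [-179.9, -0.0, -59.2]
contact_force: [-0.9, -1.5, 7.7]
gripper_width: 0.0479
gripper_force: 8.0
```

Contact has been made with the felt, so I'll release and look.

```bash
python3 -m handwheel '[[0.3,0,0,0.1,0],[0.3,0,0,0.1,0],[0.3,0,0,0.1,0],[0.2,0,0,0.5,0],[0.1,0,0,2,0],[0,-1,0.5,6,0],[0,-4,3,10,0],[0,-5,4,13,0]]'; python3 -m handwheel '[[0,0,0,0,0],[0,0,0,0,0]]'; python3 -c "
from seg import *
from flat import *
s,im,d,W=show(['cutter','tray_cutter'],'w8.png')
flat('cutter',.03,.015,-59); flat('tray_cutter',.012,.001,-59,1)"
```

```text
time_s: 18.92
tcp_pos: [0.419, 0.1299, 0.1414]
eef_rot: [-179.9, 0.0, -59.2]
contact_force: [1.1, 0.7, -1.0]
gripper_width: 0.0873
gripper_force: 0.0
time_s: 19.18
tcp_pos: [0.4197, 0.1292, 0.1395]
eef_rot: [-180.0, 0.0, -59.2]
contact_force: [-0.4, 0.1, 0.1]
gripper_width: 0.0876
gripper_force: 0.0
[0.4197 0.1292 0.1395] [-180.     0.   -59.2]
cutter 0.87 [286. 110.] 1810 med [0.477 0.086 0.02 ] z [0.014 0.021] [472.2  91.5] [52.6 44.9] 31.9
tray_cutter 0.6 [287. 126.] 5780 med [0.47  0.092 0.005] z [0.003 0.009] [470.9  92.2] [78.5 78. ] 31.8
cutter slopes along/across [ 0.0226 -0.0036] z 0.0197 span -0.028 0.013 [471.7  90.9] [46.8 41.7] 30.7
tray_cutter slopes along/across [0.0021 0.0012] z 0.0053 span -0.036 0.039 [470.3  92.2] [74.5 72.7] -57.9
```

View pics/w8.png

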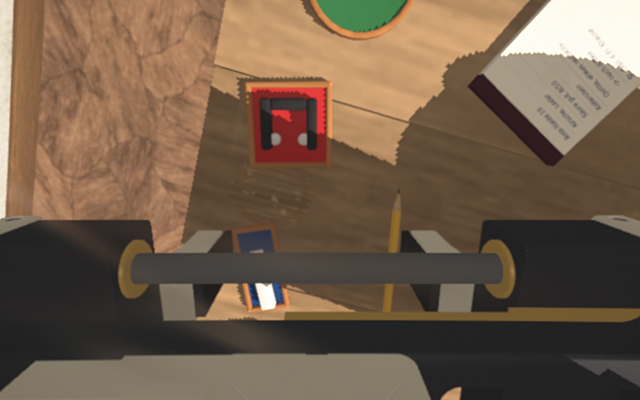

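The cutter (290,125) lies flat in the centre of the red tray, and the chalk is still in the blue one. Next is the roll.

```bash
python3 -m handwheel '[[0,1,-3,2,5],[0,3,-8,4,10],[0,5,-14,5,20],[0,7,-20,5,22],[0,9,-26,5,22],[0,11.3,-30.7,4,22],[0,11.3,-30.7,3,22],[0,11.3,-30.7,2,22]]'; python3 -m handwheel '[[0,0,0,0,0],[0,0,0,0,0]]'
```

```text
time_s: 20.68
tcp_pos: [0.5324, -0.178, 0.1585]
eef_rot: [180.0, 0.1, -37.3]
contact_force: [0.3, 0.5, 0.4]
gripper_width: 0.0877
gripper_force: 0.0
time_s: 20.92
tcp_pos: [0.5331, -0.1766, 0.1603]
eef_rot: [-180.0, -0.0, -37.1]
contact_force: [-0.4, 0.2, -0.2]
gripper_width: 0.0878
gripper_force: 0.0
```

```bash
python3 -m handwheel '[[0,0,-0.1,-4,0],[0,0,-0.1,-7,0],[0,0,-0.1,-10,0],[0,0,-0.1,-12,0],[0,0,-0.1,-12.4,0],[0,0,-0.1,-12.4,0],[0,0,-0.1,-12.4,0]]' 20; python3 -m handwheel '[[1,0,0,0,0],[1,0,0,0,0],[1,0,0,0,0],[1,0,0,0,0],[1,0,0,0.5,0],[1,0,0,2,0],[1,0,0,6,0],[1,0,0,8,0]]' 20
```

```text
time_s: 21.8
tcp_pos: [0.5338, -0.1785, 0.0368]
eef_rot: [-179.9, -0.1, -37.2]
contact_force: [-0.6, 0.3, 0.9]
gripper_width: 0.0875
gripper_force: 0.0
time_s: 22.8
tcp_pos: [0.534, -0.1788, 0.1186]
eef_rot: [-179.9, -0.2, -37.2]
contact_force: [0.9, 0.7, -1.6]
gripper_width: 0.0601
gripper_force: 20.0
```

```bash
python3 -m handwheel '[[1,-2,5,0,0],[1,-4,10,0,0],[1,-5.5,14.2,0,0],[1,-5.5,14.2,-2,0],[1,-5.5,14.2,-5,0],[1,-5.5,14.2,-7,0],[1,-5.5,14.2,-7,0],[1,-5.5,14.2,-7,0]]'
```

```text
time_s: 23.8
tcp_pos: [0.4787, -0.0365, 0.0468]
eef_rot: [-179.9, -0.1, -37.2]
contact_force: [0.6, 0.1, -1.7]
gripper_width: 0.0601
gripper_force: 20.0
```

```bash
python3 -m handwheel '[[1,0,0,-1.5,0],[1,0,0,-2.6,0],[1,0,0,-2.9,0],[1,0,0,-3.1,0],[1,0,0,-3.1,0],[1,0,0,-3.1,0]]'
```

```text
time_s: 24.55
tcp_pos: [0.4781, -0.0366, 0.0149]
eef_rot: [-180.0, -0.0, -37.2]
contact_force: [-0.4, 0.4, -1.3]
gripper_width: 0.0603
gripper_force: 20.0
```

```bash
python3 -m handwheel '[[1,0,0,-0.1,0],[1,0,0,-0.2,0],[1,0,0,-0.2,0]]'
```

```text
time_s: 24.92
tcp_pos: [0.4783, -0.0367, 0.0144]
eef_rot: [-180.0, -0.1, -37.2]
contact_force: [-7.9, 0.9, 22.2]
gripper_width: 0.0605
gripper_force: 20.0
```

Contact is firm, so I'll release and look back from above.

```bash
python3 -m handwheel '[[1,0,0,0.1,0],[0.1,0,0,0.1,0],[0,0,0,0.1,0],[0,0,0,0.1,0],[0,0,0,2,0],[0,0,0,6,0],[0,-3,2,10,0],[0,-5,3,13,0]]'; python3 -m handwheel '[[0,0,0,2,0],[0,0,0,2,0],[0,0,0,2,0]]'; python3 -c "
from seg import *
from flat import *
s,im,d,W=show(['roll','tray_roll'],'w9.png')
m=(W[...,2]>.042)&(W[...,2]<.052)&(np.hypot(W[...,0]-.479,W[...,1]+.037)<.05)
P=W[m];A=np.c_[P[:,:2]-P[:,:2].mean(0),np.ones(len(P))];print('rolltop',*rect(P),np.linalg.lstsq(A,P[:,2],rcond=None)[0])
m=(W[...,2]>.02)&(W[...,2]<.03)&(np.hypot(W[...,0]-.53,W[...,1]+.178)<.06)
print('wiper',m.sum(),*rect(W[m]))"
```

```text
time_s: 25.92
tcp_pos: [0.4273, -0.0063, 0.1439]
eef_rot: [-180.0, -0.0, -37.2]
contact_force: [0.9, -0.2, 0.4]
gripper_width: 0.0875
gripper_force: 0.0
time_s: 26.3
tcp_pos: [0.4276, -0.0068, 0.1619]
eef_rot: [180.0, 0.0, -37.3]
contact_force: [-0.7, 0.3, -0.6]
gripper_width: 0.0876
gripper_force: 0.0
[ 0.4276 -0.0068  0.1619] [180.    0.  -37.3]
roll 0.72 [296. 126.] 3838 med [ 0.479 -0.035  0.046] z [0.045 0.047] [478.2 -35.3] [60.7 60.6] -64.1
roll 0.71 [569.   7.] 1110 med [ 0.422 -0.261  0.021] z [0.002 0.029] [ 421.1 -266.5] [38.7 13.5] 39.5
tray_roll 0.77 [313. 115.] 3485 med [ 0.48  -0.043  0.005] z [0.003 0.008] [477.9 -37.3] [90.  89.1] -37.4
rolltop [478.2 -35.1] [60.6 59.9] -37.3 [-0.00239555  0.00377926  0.04624334]
wiper 1122 [ 505.8 -150.2] [52.2 16.7] 52.1
```

View pics/w9.png

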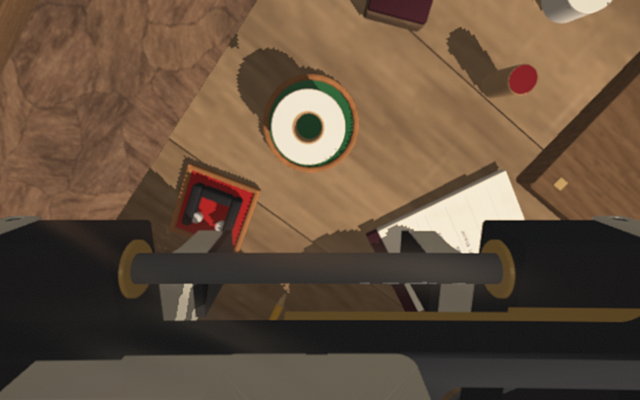

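The roll (308,127) sits inside the green tray, flat, with its centre within 3 mm of the tray's. Now I'll remeasure the wiper (top edge, (400,10)) before grasping.

```bash
python3 -m handwheel '[[0,1.5,-5,2,-6],[0,3,-10,3,-13],[0,3.7,-15,3,-13],[0,3.7,-15,3,-13],[0,3.7,-15,3,-13]]'; python3 -c "
from seg import *
s,im,d,W=show(['wiper'])
m=(W[...,2]>.018)&(W[...,2]<.034)&(np.hypot(W[...,0]-.53,W[...,1]+.178)<.065)
print('wiper',m.sum(),*rect(W[m]))"
```

```text
time_s: 27.08
tcp_pos: [0.4644, -0.1569, 0.1917]
eef_rot: [179.9, 0.1, -50.3]
contact_force: [-0.4, 0.3, -0.6]
gripper_width: 0.0874
gripper_force: 0.0
[ 0.4644 -0.1569  0.1917] [ 1.799e+02  1.000e-01 -5.030e+01]
wiper 0.7 [282. 122.] 4583 med [ 0.531 -0.18   0.025] z [0.023 0.026] [ 531.7 -176.6] [89.1 56.7] -50.8
wiper 4436 [ 529.8 -178.2] [82.2 50.7] -50.1
```

```bash
python3 -m handwheel '[[0,3,-1,0,0],[0,6.6,-2.1,-4,0],[0,6.6,-2.1,-9,0],[0,6.6,-2.1,-14,0],[0,6.6,-2.1,-17.5,0],[0,6.6,-2.1,-18.4,0],[0,6.6,-2.1,-18.4,0],[0,6.6,-2.1,-18.4,0]]' 15; python3 -m handwheel '[[1,0,0,0,0],[1,0,0,0,0],[1,0,0,0,0],[1,0,0,0,0],[1,0,0,0.5,0],[1,0,0,2,0],[1,0,0,6,0],[1,0,0,8,0]]' 15
```

```text
time_s: 28.18
tcp_pos: [0.5323, -0.1774, 0.0103]
eef_rot: [-179.9, -0.1, -50.2]
contact_force: [0.2, 0.4, 0.1]
gripper_width: 0.0876
gripper_force: 0.0
time_s: 29.18
tcp_pos: [0.5321, -0.1778, 0.0917]
eef_rot: [-179.9, -0.1, -50.2]
contact_force: [-0.0, 0.5, -1.2]
gripper_width: 0.0518
gripper_force: 15.0
```

```bash
python3 -m handwheel '[[1,-1.5,5,4,0],[1,-3,11,6,0],[1,-4.5,17,6,-1],[1,-6,23,6,-2],[1,-7.5,29,6,-3],[1,-9,35,6,-3],[1,-10.5,41,6,-3],[1,-12,47,6,-3]]'; python3 -m handwheel '[[1,-1.5,6,0,0],[1,-1.5,6,-4,0],[1,-1.5,6,-8,0],[1,-1.5,6,-8,0],[1,-1.5,6,-8,0]]'
```

```text
time_s: 30.18
tcp_pos: [0.4105, 0.2931, 0.1501]
eef_rot: [-179.9, 0.0, -53.2]
contact_force: [1.9, -0.2, 1.0]
gripper_width: 0.0518
gripper_force: 15.0
time_s: 30.8
tcp_pos: [0.397, 0.3517, 0.0704]
eef_rot: [-179.9, 0.0, -53.2]
contact_force: [0.0, 0.9, -0.8]
gripper_width: 0.052
gripper_force: 15.0
```

```bash
python3 -m handwheel '[[1,0,0.2,-2,0],[1,0,0.2,-4,0],[1,0,0.2,-5,0],[1,0,0.2,-5.3,0],[1,0,0.2,-5.5,0],[1,0,0.2,-5.5,0]]'
```

```text
time_s: 31.55
tcp_pos: [0.3965, 0.3533, 0.0142]
eef_rot: [-180.0, 0.0, -53.2]
contact_force: [0.3, -0.4, -0.8]
gripper_width: 0.0523
gripper_force: 15.0
```

```bash
python3 -m handwheel '[[1,0,0,-0.1,0],[1,0,0,-0.1,0]]'
```

```text
time_s: 31.8
tcp_pos: [0.3965, 0.3534, 0.0138]
eef_rot: [-179.9, 0.0, -53.2]
contact_force: [-1.7, -1.4, 9.3]
gripper_width: 0.052
gripper_force: 15.0
```

The wiper is on the felt, so I'll release, retreat and check.

```bash
python3 -m handwheel '[[0.25,0,0,0,0],[0.2,0,0,0,0],[0.2,0,0,0,0],[0.1,0,0,0.5,0],[0,0,0,3,0],[0,0,0,8,0],[0,-2,2,12,0],[0,-4,4,16,0]]'; python3 -m handwheel '[[0,0,0,2,0],[0,0,0,2,0],[0,0,0,2,0]]'; python3 -c "
from seg import *
from flat import *
s,im,d,W=show(['tray_wiper','chalk','cutter'],'w10.png')
flat('wiper',.035,.025,-53.2,2)"
```

```text
time_s: 32.8
tcp_pos: [0.3559, 0.3931, 0.1745]
eef_rot: [-180.0, 0.0, -53.3]
contact_force: [0.6, 0.4, 0.1]
gripper_width: 0.0874
gripper_force: 0.0
time_s: 33.17
tcp_pos: [0.356, 0.3924, 0.1919]
eef_rot: [179.9, -0.0, -53.3]
contact_force: [-0.7, 0.2, 0.0]
gripper_width: 0.0877
gripper_force: 0.0
[0.356  0.3924 0.1919] [179.9  -0.  -53.3]
tray_wiper 0.95 [335. 112.] 4457 med [0.403 0.341 0.005] z [0.003 0.008] [398.3 352.4] [114.3  84.7] -52.9
chalk 0.62 [364.  18.] 637 med [0.413 0.244 0.015] z [0.008 0.016] [413.6 243.4] [36.7 15.5] -53.9
wiper slopes along/across [-0.0037  0.001 ] z 0.0302 span -0.042 0.039 [397.3 354. ] [80.5 49.9] -53.3
```

View pics/w10.png

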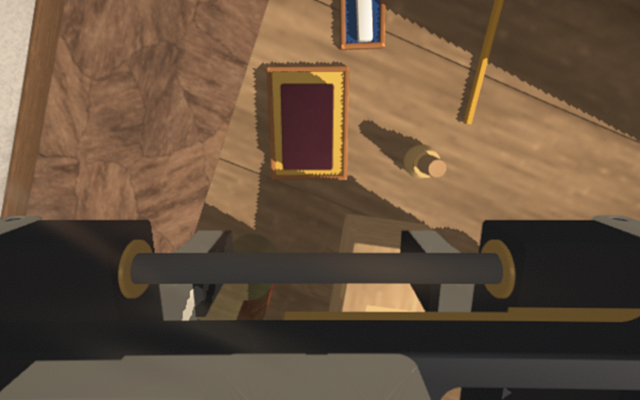

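The wiper (307,127) lies flat and lengthways in the yellow tray, within 2 mm of its centre, and the chalk is still in place at (364,18). Handing in.

```bash
python3 -c "
from plant import r
print(r.close_job())"
```

```text
the job is handed in; nothing more can be done
None
```

I took the pile apart from the top down and set the chalk, foil cutter, label roll and wiper flat in their own trays; the arm stayed clear of the glass and cork throughout, and I've handed the job in, though it returned no verdict.

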